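# Free a jam of bearing balls at the mouth of an inspection feed tray

### The job

Five ceramic bearing balls on the sloping feed tray have bridged at the mouth of the narrow lane and nothing runs any more. Lean in beside the ring light with your closed fingertips and gently nudge a blocking ball back up the tray, hold it there while others run, then let it follow; look again and repeat until all five balls lie at rest in the lane. Do not lift any ball out of the tray, do not knock the camera or its light, and leave the things lying around it where they are.

Things in the scene. Friction and masses are not known exactly. Their poses are not given: they have to be found in the camera images.
- feeder: gravity feed tray, fixed on the bench. Origin on the bench below the middle of the mouth; x axis level, pointing up the slope, away from the lane; z up. White floor slopes 8 degrees, rising to +x: its top is 75 mm above the bench at the mouth (x 0), 103 at the back wall. From the mouth a straight lane, 58 mm wide, 290 mm long, runs down to -x, to a stop. Its walls are aluminium bars 6 mm thick, only 12 mm high above the floor
- mouth (a point): middle of the mouth, on the floor, where lane and funnel meet. Two balls are wedged here side by side, centres 20 to 26 mm up the slope, 20 to 25 mm off the middle. Pushed 20 to 25 mm up the slope by a finger reaching in over the lane's low bar (no floor outside it) so that the lane stays clear, one (best the one farther up) frees some of the rest; let go, it follows. The last ones often bridge again
- funnel_top (a point): middle of the tray where the funnel ends, on the floor, 102 mm up from the mouth: the tray is 190 mm wide from here to its back wall. From here the funnel's two walls run at 33 degrees to the middle line down to the mouth, where they are 58 mm apart
- camera: inspection camera, fixed to the tray, same frame as feeder. Above its ring light: lens barrel (51 mm wide) and camera box (46 mm), up to 335 mm above the bench. A bar 14 mm wide at 298 to 318 mm height goes from it over the middle of the tray to a post (22 mm thick, 338 mm high) behind the back wall at x 235, y 0
- ring_light (a point): centre of the underside of the black ring light over the lane: 80 mm across, 18 mm thick, level, 210 mm above the bench, 68 mm down the lane from the mouth. A hand held upright at the mouth strikes it: lean the hand outwards by about 35 degrees, to the side of the ball that is pushed
- ball1: one of five like polished black ceramic bearing balls, 45 mm in diameter, 0.155 kg, very free to roll. Origin at its centre (its axes turn as it rolls). On the tray or in the lane the centre stands 23 mm above the floor. At the start it is the wedged ball on the feeder's +y side.
- ball2: one of five like polished black ceramic bearing balls, 45 mm in diameter, 0.155 kg, very free to roll. Origin at its centre (its axes turn as it rolls). On the tray or in the lane the centre stands 23 mm above the floor. At the start it is the wedged ball on the feeder's -y side.
- ball3: one of five like polished black ceramic bearing balls, 45 mm in diameter, 0.155 kg, very free to roll. Origin at its centre (its axes turn as it rolls). On the tray or in the lane the centre stands 23 mm above the floor. At the start it lies behind the two wedged balls.
- ball4: one of five like polished black ceramic bearing balls, 45 mm in diameter, 0.155 kg, very free to roll. Origin at its centre (its axes turn as it rolls). On the tray or in the lane the centre stands 23 mm above the floor. At the start it lies behind the two wedged balls.
- ball5: one of five like polished black ceramic bearing balls, 45 mm in diameter, 0.155 kg, very free to roll. Origin at its centre (its axes turn as it rolls). On the tray or in the lane the centre stands 23 mm above the floor. At the start it lies behind the two wedged balls.
- wash_bottle: a white plastic bottle standing beside the tray, 60 mm wide, 150 mm high; bystander; origin at the centre of its underside
- ring_gauge: a dark steel ring gauge lying flat beside the lane, 72 mm across, 18 mm high; bystander; origin at the centre of its underside
- loupe: a black eye loupe standing beside the tray, 48 mm wide, 42 mm high; bystander; origin at the centre of its underside
There are look-alikes about, which are no part of the job. Leave any green look-alike of the ball4 alone.

How it is judged:
At the end, for the whole second after the job is handed in: all five balls lie in the lane: each centre more than 35 mm down from the mouth, short of the stop, within 20 mm of the lane's middle line, resting on its floor and still (under 30 mm/s) (x of ball1 in the frame of feeder between -0.3 and -0.035 m and y of ball1 in the frame of feeder between -0.02 and 0.02 m and z of ball1 in the frame of feeder between 0.04 and 0.11 m and linear speed of each of ball1, ball2, ball3, ball4, ball5 below 0.03 m/s and x of ball2 in the frame of feeder between -0.3 and -0.035 m and y of ball2 in the frame of feeder between -0.02 and 0.02 m and z of ball2 in the frame of feeder between 0.04 and 0.11 m and x of ball3 in the frame of feeder between -0.3 and -0.035 m and y of ball3 in the frame of feeder between -0.02 and 0.02 m and z of ball3 in the frame of feeder between 0.04 and 0.11 m and x of ball4 in the frame of feeder between -0.3 and -0.035 m and y of ball4 in the frame of feeder between -0.02 and 0.02 m and z of ball4 in the frame of feeder between 0.04 and 0.11 m and x of ball5 in the frame of feeder between -0.3 and -0.035 m and y of ball5 in the frame of feeder between -0.02 and 0.02 m and z of ball5 in the frame of feeder between 0.04 and 0.11 m); the robot touches nothing.
It fails at once if a ball pressed by the robot with more than 15 N (contact force between any of the fingers, the arm and ball1 above 15 N or contact force between any of the fingers, the arm and ball2 above 15 N or contact force between any of the fingers, the arm and ball3 above 15 N or contact force between any of the fingers, the arm and ball4 above 15 N or contact force between any of the fingers, the arm and ball5 above 15 N).
It fails at once if a ball lifted out of the tray (centre more than 150 mm above the bench) or lost from it (below 35 mm) (z of any of ball1, ball2, ball3, ball4, ball5 in the frame of feeder above 0.15 m or z of any of ball1, ball2, ball3, ball4, ball5 in the frame of feeder below 0.035 m).
It fails at once if the camera, its light or its stand struck with more than 4 N (contact force between camera and anything else above 4 N).
It fails at once if a bystander moved by more than 20 mm (distance of any of wash_bottle, ring_gauge, loupe from where it was at the start of the episode above 0.02 m).
It also fails if it takes over 61 s, if anything falls off the work surface, if the arm or the gripper's body presses on something with over 40 N, if the wrist force passes 120 N, or if a joint passes its speed limit or range.

### The arm

A 6-joint arm with a two-finger parallel gripper is mounted at the origin on the work surface. World frame = base frame: x ahead of the robot, y to its left, z up, the work surface at z = 0. Lengths are in m, angles in rad, forces in N, time in s.
With the tool pointing down it reaches from about 0.4 to 0.825 m from the base axis. Payload 7 kg.
Tool frame: the origin (TCP) lies at the centre of the arm's flange, where the gripper is bolted on; the fingertips stand 178 mm ahead of it and the grasp point (between the pads) lies 159 mm ahead of it; z points along the fingers, y is the direction in which the jaws open and shut (so a half turn about z gives the same grasp; the last joint's range is limited). The gripper opens to 88 mm and grips with 3 to 60 N. Pads are 19 mm wide; open, the fingers measure 130 mm over their backs; the gripper's body (78 mm by 193 mm) begins 47 mm behind the grasp point.
Start: joints at [-0.916, 0.359, 0.012, 0, -1.224, -0.288], TCP at [0.242, -0.63, 0.405] pointing down, gripper open.
Joint ranges: [-3.07, 3.07], [-1.43, 2.12], [-1.02, 1.25], [-3.03, 1.67], [-3.05, -0], [-3.03, 3.03]. Speed limits (rad/s): [2.39, 2.39, 3.01, 3.14, 3.14, 3.14].

### API

Orientations are given as [roll, pitch, yaw] about the fixed x, y, z axes, in that order (R = Rz(yaw) Ry(pitch) Rx(roll)).
In Python, from station import * gives the robot as it stands.
- The arm moves only by the tool send_rows, never from a script. Its argument "motion" is a list of rows, each an object with "offset": the shift along the tool's x, y, z in cm, a list of three; "turn": the turn about the tool's z in degrees. In form: [{"offset": [x, y, z], "turn": turn}, ...]. A call has 1 to 8 rows; each row is the pose to reach, as a shift and turn from the pose commanded when the call began, along the tool's axes at that moment; what a row does not reach only later rows make up. A row lasts 1/10 s, in which the tool goes at most 50 mm and 8.59 degrees, less where a joint would pass 70% of its speed; a pose out of reach is approached as far as the arm can. A call with a gripper value outside its range is refused whole. "hand" is the opening, from -1 (shut) to 1 (fully open), set as the call begins (left out, the last holds). The fingers move at their own pace and stop on an object; "squeeze" is the grip in N (left out, the last holds). Time passes only in rows, so rows that repeat a pose let the fingers close. It gives the time, the measured TCP pose, the force and the opening at its end, in the units of the state.
- get_state(): the state, without advancing time (a new reading comes with each control period).
- grab_frame(name): name is "side" or "top"; returns a dict with "frame" (480x640x3 uint8, blue, green, red), "range_z" (480x640 float32, m along the optical axis (not along the pixel's ray), 0 where there is no reading), "vertical_fov" (degrees; the focal length in pixels is half the picture's height over the tangent of half this angle, whatever the lens; pixels are square), "cx", "cy" (the principal point, pixels), "cam_to_world" (4x4, takes a point from camera to world coordinates). Camera axes: x right, y up, looking along -z (the intrinsics and any distortion apply to the point x, -y, -z); pixel columns grow to the right and rows downward; lengths in m; the calibration is good to about 2 mm. A picture is of the moment at which its call begins.
- job_done(): hands the job in, once; it reports no verdict.
The state is a dict: "t": time; "q": joint angles; "qd": joint speeds; "joint_efforts": joint torques, N m; "eef_pos": TCP position; "ee_rot": TCP orientation; "force": force on the tool from outside, world axes, zero at the start; "moment": the same for the moment, N m; "width": finger opening in m.
Only numpy, scipy, OpenCV 4.12 (cv2) and the standard library are available. Lean on these libraries where they do the work, as an engineer would, in place of code of your own. Each camera call takes 0.05 s, during which the arm holds its last target. There are 200 camera calls.

## Working session

There is one attempt and no reset: what is moved stays moved. The work goes in short steps, Python scripts to look and compute and a tool call to move; the robot and the scene stay as the last step left them, time stands still between calls to the robot, and variables do not carry over. Pictures are saved under pics/ and viewed, about 8 in all and at most 12, crops included, and the job is handed in when it is done.

Besides the shell and the picture viewer there is one more tool, called after ">>>" as name([rows], argument=value, ...), one row to a line, values as JSON. send_rows: Moves the arm, as the interface text tells. Its arguments: {"type":"object","properties":{"motion":{"type":"array"},"hand":{"type":"number"},"squeeze":{"type":"number"}},"required":["motion"]}

```bash
mkdir -p pics; ls
cat > h.py <<'E'
from station import *
import numpy as np, cv2
def snap(n,f):
    g=grab_frame(n); cv2.imwrite(f'pics/{f}.png',g['frame']); np.savez(f'{f}.npz',**g); return g
def px2w(g,u,v,z=None):
    H=480; f=H/2/np.tan(np.radians(float(g['vertical_fov']))/2)
    T=g['cam_to_world']; d=np.array([(u-g['cx'])/f,-(v-g['cy'])/f,-1.])
    if z is None: return T[:3,:3]@(d*g['range_z'][int(v),int(u)])+T[:3,3]
    dw=T[:3,:3]@d; s=(z-T[2,3])/dw[2]; return T[:3,3]+s*dw
def w2px(g,p):
    f=240/np.tan(np.radians(float(g['vertical_fov']))/2); T=g['cam_to_world']
    c=T[:3,:3].T@(np.array(p)-T[:3,3]); return c[0]/-c[2]*f+g['cx'], -c[1]/-c[2]*f+g['cy']
E
python3 - <<'E'
from h import *
for n in('top','side'):
    g=snap(n,n+'0'); print(n,[k for k in g],g['vertical_fov'],g['cx'],g['cy'],g['cam_to_world'].round(3).tolist())
print(get_state())
cv2.imwrite('pics/both0.png',np.vstack([cv2.imread('pics/top0.png'),cv2.imread('pics/side0.png')])[:, :])
E
```

```text
pics
top ['frame', 'range_z', 'vertical_fov', 'cx', 'cy', 'cam_to_world'] 45.99930716519799 312.58623717441986 235.31036438852857 [[-0.029, 0.994, -0.107, 0.446], [-0.999, -0.026, 0.025, 0.083], [0.022, 0.108, 0.994, 1.316], [0.0, 0.0, 0.0, 1.0]]
side ['frame', 'range_z', 'vertical_fov', 'cx', 'cy', 'cam_to_world'] 44.74035131832195 318.2256687518764 232.0661633749632 [[-0.992, -0.086, 0.093, 0.695], [0.127, -0.692, 0.711, 1.003], [0.003, 0.717, 0.697, 1.043], [0.0, 0.0, 0.0, 1.0]]
{'t': 0.1, 'q': array([-9.15895706e-01,  3.59311409e-01,  1.11403339e-02, -3.00200390e-04,
       -1.22413156e+00, -2.88124554e-01]), 'qd': array([ 1.75380128e-03, -8.08840013e-04,  1.61899486e-03,  1.07286282e-04,
       -3.36920670e-05, -2.63436660e-04]), 'joint_efforts': array([-1.54722653e-03, -5.84164774e+01,  2.93750435e+01,  7.01559395e+00,
        1.01078401e-02, -8.15171256e-05]), 'eef_pos': array([ 0.24200333, -0.62993064,  0.40381576]), 'ee_rot': array([ 3.14006824e+00, -1.57471576e-04, -2.77491868e+00]), 'force': array([ 0.64158882, -0.51401734, -0.04912072]), 'moment': array([0.02002081, 0.00712154, 0.02796814]), 'width': 0.08770983806705272}
```

View pics/top0.png

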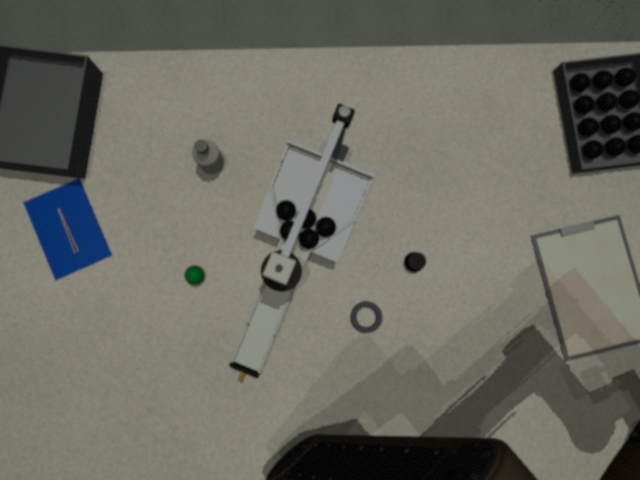

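View pics/side0.png

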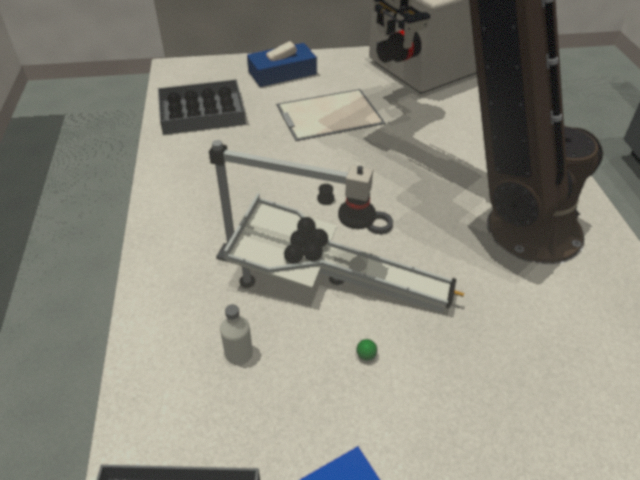

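Run:
```python
from h import *
t=cv2.imread('pics/top0.png')[95:385,220:390]; s=cv2.imread('pics/side0.png')[190:320,210:470]
a=cv2.resize(t,None,fx=2,fy=2,interpolation=3)
b=cv2.resize(t[95:165,20:140],None,fx=3.7,fy=3.7,interpolation=3);c=cv2.resize(s[:,:170],None,fx=2.5,fy=2.5,interpolation=3)
W=np.zeros((590,790,3),np.uint8);W[:580,:340]=a;W[:b.shape[0],345:345+b.shape[1]]=b;W[262:262+c.shape[0],345:345+c.shape[1]]=c
cv2.imwrite('pics/crop0.png',W)
g=np.load('top0.npz')
for n,u,v,z in [('posttop',343,109,.338),('stop',246,368,.05),('backL',289,144,.12),('backR',373,178,.12)]: print(n,px2w(g,u,v,z).round(3))
for n,u,v in [('bottle',207,155),('gauge',366,305),('loupe',415,261),('cam',280,268)]: print(n,px2w(g,u,v).round(3))
```

```text
posttop [ 0.777 -0.002  0.338]
stop [0.294 0.205 0.05 ]
backL [0.775 0.098 0.12 ]
backR [ 0.696 -0.081  0.12 ]
bottle [0.756 0.276 0.115]
gauge [ 0.423 -0.067  0.023]
loupe [ 0.519 -0.18   0.04 ]
cam [0.496 0.116 0.343]
```

View pics/crop0.png

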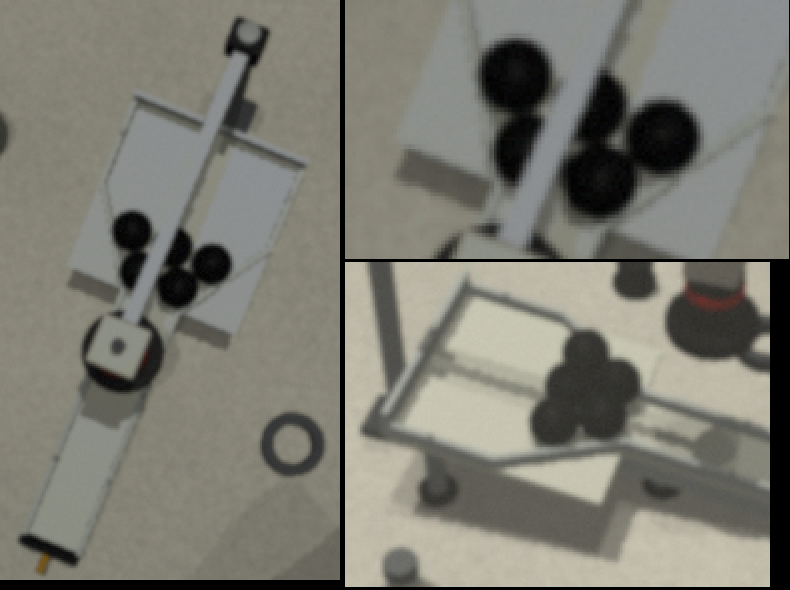

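```bash
cat >> h.py <<'E'
O=np.array([.560,.090]); YAW=np.radians(-23.2); R2=np.array([[np.cos(YAW),-np.sin(YAW)],[np.sin(YAW),np.cos(YAW)]])
def w2f(p): return np.r_[R2.T@(np.array(p[:2])-O),p[2:]]
def f2w(p): return np.r_[R2@np.array(p[:2])+O,p[2:]]
E
python3 - <<'E'
from h import *
g=np.load('top0.npz')
for n,u,v in [('A',286,210.3),('B',309,238.6),('C',326,226.5),('D',308,219),('E',288.6,230.5)]:
    print(n,(w2f(px2w(g,u,v,.103))*1e3).round(0), (w2f(px2w(g,u,v))*1e3).round(0))
for y in (97,-97,.0): print(np.round(w2px(g,f2w([.2,y/1000,.103])),0), np.round(w2px(g,f2w([0,y/1000*.3,.075])),0))
s=get_state();print(s['eef_pos'],s['q'])
E
```

```text
A [ 60.  46. 103.] [ 56.  44. 128.]
B [ 21. -23. 103.] [ 19. -24. 121.]
C [ 59. -48. 103.] [ 55. -48. 130.]
D [ 60.  -6. 103.] [ 57.  -6. 126.]
E [ 21.  24. 103.] [ 19.  23. 121.]
[288. 143.] [283. 240.]
[370. 175.] [308. 250.]
[329. 159.] [295. 245.]
[ 0.24200333 -0.62993064  0.40381576] [-9.15895706e-01  3.59311409e-01  1.11403339e-02 -3.00200390e-04
 -1.22413156e+00 -2.88124554e-01]
```

>>> send_rows([
  {"offset":[0,0,-5],"turn":0},
  {"offset":[0,0,-10],"turn":0},
  {"offset":[0,0,-15],"turn":0},
  {"offset":[0,0,-20],"turn":0},
  {"offset":[0,0,-25],"turn":0},
  {"offset":[0,0,-30],"turn":0},
  {"offset":[0,0,-35],"turn":0},
  {"offset":[0,0,-40],"turn":0},
], hand=-1, squeeze=5)

```text
t: 0.9
eef_pos: [0.2413, -0.6292, 0.8017]
ee_rot: [-3.139, 0.0, -2.775]
force: [1.4, -1.4, 2.3]
width: 0.0294
```

>>> send_rows([
  {"offset":[-32.5,12.2,0],"turn":0},
  {"offset":[-32.5,12.2,0],"turn":0},
  {"offset":[-32.5,12.2,0],"turn":0},
  {"offset":[-32.5,12.2,0],"turn":0},
  {"offset":[-32.5,12.2,0],"turn":0},
  {"offset":[-32.5,12.2,0],"turn":0},
  {"offset":[-32.5,12.2,0],"turn":0},
  {"offset":[-36,16,0],"turn":0},
])

```text
t: 1.7
eef_pos: [0.5249, -0.353, 0.7949]
ee_rot: [3.137, -0.004, -2.774]
force: [1.2, -0.3, -1.4]
width: 0.0002
```

>>> send_rows([
  {"offset":[-24,29,0],"turn":0},
  {"offset":[-24,29,0],"turn":0},
  {"offset":[-24,29,0],"turn":0},
  {"offset":[-24,29,0],"turn":0},
  {"offset":[-24,29,0],"turn":0},
  {"offset":[-24,29,0],"turn":0},
  {"offset":[-24,29,0],"turn":0},
  {"offset":[-24,29,0],"turn":0},
])

```text
t: 2.5
eef_pos: [0.642, 0.0069, 0.797]
ee_rot: [3.141, -0.002, -2.772]
force: [0.8, -0.1, 0.0]
width: 0.0006
```

>>> send_rows([
  {"offset":[-1.2,42,0],"turn":0},
  {"offset":[-1.2,42,0],"turn":0},
  {"offset":[-1.2,42,0],"turn":0},
  {"offset":[-1.2,42,0],"turn":0},
  {"offset":[-1.2,42,0],"turn":0},
  {"offset":[-1.2,42,0],"turn":0},
  {"offset":[-1.2,42,0],"turn":0},
  {"offset":[-1.2,42,0],"turn":0},
])

```text
t: 3.3
eef_pos: [0.5067, 0.3821, 0.7986]
ee_rot: [3.142, -0.0, -2.775]
force: [1.8, -0.3, 0.7]
width: 0.0007
```

>>> send_rows([
  {"offset":[14.5,29,0],"turn":-46},
  {"offset":[14.5,29,0],"turn":-46},
  {"offset":[14.5,29,0],"turn":-46},
  {"offset":[14.5,29,0],"turn":-46},
  {"offset":[14.5,29,0],"turn":-46},
  {"offset":[14.5,29,0],"turn":-46},
  {"offset":[14.5,29,0],"turn":-46},
  {"offset":[14.5,29,0],"turn":-46},
])

```text
t: 4.1
eef_pos: [0.2656, 0.6029, 0.7959]
ee_rot: [-3.141, -0.004, -1.967]
force: [-0.0, -0.2, -0.7]
width: 0.0007
```

```bash
python3 -c "
from h import *
s=get_state();print(s['t'],s['eef_pos'],s['ee_rot'],s['q'])"
```

```text
4.1 [0.26564103 0.60286069 0.79590273] [-3.14146397 -0.00397565 -1.96743834] [ 1.45087016e+00  4.04792471e-01  9.59678454e-01 -1.13495181e-03
 -2.12954158e+00 -1.84811172e+00]
```

>>> send_rows([
  {"offset":[-40,0,0],"turn":0},
  {"offset":[-40,0,0],"turn":0},
  {"offset":[-40,0,0],"turn":0},
  {"offset":[-40,0,0],"turn":0},
  {"offset":[-40,0,0],"turn":0},
  {"offset":[-40,0,0],"turn":0},
  {"offset":[-40,0,0],"turn":0},
  {"offset":[-40,0,0],"turn":0},
])

```text
t: 4.9
eef_pos: [0.3289, 0.753, 0.6923]
ee_rot: [-3.137, 0.036, -1.972]
force: [0.1, 0.6, 1.3]
width: 0.0003
```

```bash
python3 -c "
from h import *
s=get_state();print(s['t'],s['eef_pos'],s['ee_rot'],s['q'])"
```

```text
4.9 [0.32890925 0.75299367 0.69234093] [-3.13681185  0.03572516 -1.97195997] [ 1.39772772  0.71510544  1.25103759  0.01452738 -2.07296384 -1.79176926]
```

>>> send_rows([
  {"offset":[-40,0,0],"turn":0},
  {"offset":[-40,0,0],"turn":0},
  {"offset":[-40,0,0],"turn":0},
  {"offset":[-40,0,0],"turn":0},
])

```text
t: 5.3
eef_pos: [0.3499, 0.8111, 0.6226]
ee_rot: [-3.132, 0.068, -1.971]
force: [-0.4, -0.8, 0.2]
width: 0.0006
```

>>> send_rows([
  {"offset":[0,0,0],"turn":0},
])

```text
t: 5.4
eef_pos: [0.35, 0.8122, 0.6195]
ee_rot: [-3.132, 0.063, -1.971]
force: [0.0, 0.6, -1.0]
width: 0.0006
```

```bash
python3 -c "
from h import *
s=get_state();print(s['t'],s['eef_pos'],s['ee_rot'],s['q'])"
```

```text
5.4 [0.3499847  0.81218941 0.61949429] [-3.13180277  0.06343174 -1.97121216] [ 1.38785111  0.80501681  1.24847383  0.02505815 -1.95431159 -1.77850411]
```

>>> send_rows([
  {"offset":[-40,0,-20],"turn":0},
  {"offset":[-40,0,-20],"turn":0},
  {"offset":[-40,0,-20],"turn":0},
  {"offset":[-40,0,-20],"turn":0},
  {"offset":[-40,0,-20],"turn":0},
  {"offset":[-40,0,-20],"turn":0},
  {"offset":[-40,0,-20],"turn":0},
  {"offset":[-40,0,-20],"turn":0},
])

```text
t: 6.2
eef_pos: [0.3481, 0.8218, 0.6228]
ee_rot: [-3.127, 0.109, -1.971]
force: [0.1, 0.3, 1.0]
width: 0.0008
```

```bash
python3 -c "
from h import *
s=get_state();print(s['t'],s['eef_pos'],s['ee_rot'],s['q'])"
```

```text
6.2 [0.34811482 0.82182681 0.62277665] [-3.12740077  0.10895634 -1.97113335] [ 1.39527282  0.80627141  1.25063015  0.04041021 -1.91181026 -1.78089745]
```

>>> send_rows([
  {"offset":[-40,0,-20],"turn":0},
  {"offset":[-40,0,-20],"turn":0},
])

```text
t: 6.4
eef_pos: [0.3486, 0.828, 0.6278]
ee_rot: [-3.123, 0.15, -1.971]
force: [-0.2, 0.1, 0.2]
width: 0.0003
```

>>> send_rows([
  {"offset":[-40,0,-20],"turn":0},
  {"offset":[-40,0,-20],"turn":0},
])

```text
t: 6.6
eef_pos: [0.3481, 0.8325, 0.6351]
ee_rot: [-3.118, 0.189, -1.97]
force: [-0.1, 0.1, 0.6]
width: 0.0004
```

>>> send_rows([
  {"offset":[-200,0,-100],"turn":0},
  {"offset":[-200,0,-100],"turn":0},
])

```text
t: 6.8
eef_pos: [0.3468, 0.8355, 0.645]
ee_rot: [-3.113, 0.229, -1.969]
force: [0.2, -0.1, -0.3]
width: 0.0004
```

>>> send_rows([
  {"offset":[-200,0,-100],"turn":0},
  {"offset":[-200,0,-100],"turn":0},
])

```text
t: 7.0
eef_pos: [0.3449, 0.8374, 0.6575]
ee_rot: [-3.108, 0.271, -1.967]
force: [0.8, -0.3, -1.0]
width: 0.0003
```

>>> send_rows([
  {"offset":[-40,0,-20],"turn":0},
])

```text
t: 7.1
eef_pos: [0.3446, 0.8398, 0.6658]
ee_rot: [-3.104, 0.306, -1.966]
force: [-0.1, -1.0, 0.4]
width: 0.0007
```

>>> send_rows([
  {"offset":[-40,0,-20],"turn":0},
])

```text
t: 7.2
eef_pos: [0.3439, 0.8418, 0.6763]
ee_rot: [-3.099, 0.344, -1.964]
force: [0.2, 0.5, 0.3]
width: 0.0007
```

>>> send_rows([
  {"offset":[-40,0,-20],"turn":0},
])

```text
t: 7.3
eef_pos: [0.3426, 0.8428, 0.6875]
ee_rot: [-3.095, 0.38, -1.963]
force: [0.7, 0.2, 0.1]
width: 0.0005
```

>>> send_rows([
  {"offset":[-40,0,-20],"turn":0},
])

```text
t: 7.4
eef_pos: [0.341, 0.8431, 0.6996]
ee_rot: [-3.09, 0.416, -1.961]
force: [0.4, -0.3, 0.6]
width: 0.0003
```

>>> send_rows([
  {"offset":[-40,0,-20],"turn":0},
])

```text
t: 7.5
eef_pos: [0.3389, 0.8427, 0.7124]
ee_rot: [-3.086, 0.452, -1.959]
force: [-0.3, -0.0, 0.6]
width: 0.0003
```

>>> send_rows([
  {"offset":[-40,0,-20],"turn":0},
])

```text
t: 7.6
eef_pos: [0.3365, 0.8417, 0.7259]
ee_rot: [-3.081, 0.488, -1.956]
force: [-0.7, 0.5, -0.0]
width: 0.0005
```

>>> send_rows([
  {"offset":[-40,0,-20],"turn":0},
])

```text
t: 7.7
eef_pos: [0.3337, 0.84, 0.7401]
ee_rot: [-3.076, 0.523, -1.954]
force: [-0.3, 0.6, 0.7]
width: 0.0005
```

>>> send_rows([
  {"offset":[-40,0,-20],"turn":0},
])

```text
t: 7.8
eef_pos: [0.3305, 0.8375, 0.7551]
ee_rot: [-3.071, 0.558, -1.951]
force: [-0.7, -0.9, 0.2]
width: 0.0003
```

>>> send_rows([
  {"offset":[-40,0,-20],"turn":0},
])

```text
t: 7.9
eef_pos: [0.3268, 0.8343, 0.7706]
ee_rot: [-3.066, 0.594, -1.948]
force: [0.2, 0.6, -0.4]
width: 0.0006
```

>>> send_rows([
  {"offset":[-40,0,-20],"turn":0},
])

```text
t: 8.0
eef_pos: [0.3227, 0.8304, 0.7867]
ee_rot: [-3.06, 0.629, -1.944]
force: [-0.6, -0.2, 0.9]
width: 0.0005
```

```bash
cat >> h.py <<'E'
from scipy.spatial.transform import Rotation as Ro
def Rt(s): return Ro.from_euler('xyz',s['ee_rot']).as_matrix()
def tipf(s): return w2f(s['eef_pos']+.178*Rt(s)[:,2])
def axf(s): # tool axes in feeder frame (columns)
    M=np.eye(3);M[:2,:2]=R2; return M.T@Rt(s)
def go(s,tip): # offset in cm (tool) to bring tip to feeder point
    d=np.array(tip)-tipf(s); return (axf(s).T@d*100).round(2)
E
python3 - <<'E'
from h import *
s=get_state();print(s['t'],s['q'].round(3),s['eef_pos'],(tipf(s)*1e3).round());print(axf(s).round(3))
print('tip above site', go(s,[-.03,-.25,.35]), go(s,[-.02,-.12,.25]))
E
```

```text
8.0 [ 1.465  0.689  1.251  0.236 -1.54  -1.8  ] [0.32272564 0.83041419 0.78669097] [-499.  692.  643.]
[[ 0.025 -0.998  0.063]
 [-0.808  0.017  0.588]
 [-0.588 -0.066 -0.806]]
tip above site [ 94.56 -46.38 -28.85] [ 89.96 -46.51 -13.07]
```

Run:
```python
from h import *
s=get_state()
for w in ([.52,.35,.75],[.50,-.1,.65]): print((Rt(s).T@(np.array(w)-s['eef_pos'])*100).round(1))
```

```text
[ 32.5 -37.3 -16.1]
[ 72.9 -53.2 -31.9]
```

>>> send_rows([
  {"offset":[32.5,-37.3,-16.1],"turn":0},
  {"offset":[32.5,-37.3,-16.1],"turn":0},
  {"offset":[32.5,-37.3,-16.1],"turn":0},
  {"offset":[32.5,-37.3,-16.1],"turn":0},
  {"offset":[32.5,-37.3,-16.1],"turn":0},
  {"offset":[32.5,-37.3,-16.1],"turn":0},
  {"offset":[32.5,-37.3,-16.1],"turn":0},
  {"offset":[32.5,-37.3,-16.1],"turn":0},
])

```text
t: 8.8
eef_pos: [0.469, 0.4726, 0.7604]
ee_rot: [-3.06, 0.629, -1.944]
force: [0.8, 0.4, -0.2]
width: 0.0006
```

Run:
```python
from h import *
s=get_state();print(s['t'],s['q'].round(3),s['eef_pos'],(tipf(s)*1e3).round());print(axf(s).round(3))
for w in ([.52,.35,.75],[.50,-.05,.65],[.45,-.2,.55]): print((Rt(s).T@(np.array(w)-s['eef_pos'])*100).round(1))
print(go(s,[-.03,-.2,.35]))
```

```text
8.8 [ 1.087  0.12   0.387  0.017 -1.205 -1.487] [0.4689611  0.47257594 0.76044056] [-223.  420.  617.]
[[ 0.026 -0.998  0.063]
 [-0.808  0.016  0.588]
 [-0.588 -0.066 -0.806]]
[ 8.3 -9.6 -4. ]
[ 44.9 -23.4 -17.2]
[ 63.6 -24.3 -18.3]
[ 66.36 -18.51 -13.77]
```

>>> send_rows([
  {"offset":[44.9,-23.4,-17.2],"turn":0},
  {"offset":[44.9,-23.4,-17.2],"turn":0},
  {"offset":[44.9,-23.4,-17.2],"turn":0},
  {"offset":[44.9,-23.4,-17.2],"turn":0},
  {"offset":[44.9,-23.4,-17.2],"turn":0},
  {"offset":[44.9,-23.4,-17.2],"turn":0},
  {"offset":[44.9,-23.4,-17.2],"turn":0},
  {"offset":[44.9,-23.4,-17.2],"turn":0},
])

```text
t: 9.6
eef_pos: [0.4907, 0.0823, 0.6789]
ee_rot: [-3.057, 0.628, -1.942]
force: [0.6, -0.6, -0.6]
width: 0.0007
```

Run:
```python
from h import *
s=get_state();print(s['t'],s['q'].round(3),s['eef_pos'],(tipf(s)*1e3).round());print(axf(s).round(3))
print(go(s,[-.03,-.2,.35]))
```

```text
9.6 [ 0.374 -0.12   0.131 -0.395 -1.325 -0.773] [0.49067315 0.08227296 0.67893844] [-49.  70. 535.]
[[ 0.027 -0.998  0.065]
 [-0.809  0.016  0.588]
 [-0.588 -0.069 -0.806]]
[32.8  -1.07 -0.82]
```

>>> send_rows([
  {"offset":[32.8,-1,-0.8],"turn":0},
  {"offset":[32.8,-1,-0.8],"turn":0},
  {"offset":[32.8,-1,-0.8],"turn":0},
  {"offset":[32.8,-1,-0.8],"turn":0},
  {"offset":[32.8,-1,-0.8],"turn":0},
  {"offset":[32.8,-1,-0.8],"turn":0},
  {"offset":[32.8,-1,-0.8],"turn":0},
  {"offset":[32.8,-1,-0.8],"turn":0},
])

```text
t: 10.4
eef_pos: [0.4005, -0.1736, 0.4907]
ee_rot: [-3.064, 0.625, -1.951]
force: [-0.4, 0.6, -0.3]
width: 0.0007
```

Run:
```python
from h import *
s=get_state();print(s['t'],s['q'].round(3),(tipf(s)*1e3).round());print(axf(s).round(3))
print(go(s,[-.043,-.105,.206]),go(s,[-.036,-.046,.125]))
```

```text
10.4 [-0.317 -0.07  -0.144 -0.626 -1.396 -0.008] [ -32. -201.  347.]
[[ 0.02  -0.998  0.063]
 [-0.811  0.02   0.585]
 [-0.585 -0.063 -0.809]]
[ 0.42  2.22 16.93] [ 0.39  2.14 26.97]
```

>>> send_rows([
  {"offset":[0.4,2.1,5],"turn":0},
  {"offset":[0.4,2.1,10],"turn":0},
  {"offset":[0.4,2.1,15],"turn":0},
  {"offset":[0.4,2.1,19],"turn":0},
  {"offset":[0.4,2.1,22],"turn":0},
  {"offset":[0.4,2.1,25],"turn":0},
  {"offset":[0.4,2.1,27],"turn":0},
  {"offset":[0.4,2.1,27],"turn":0},
])

```text
t: 11.2
eef_pos: [0.4596, -0.0255, 0.2698]
ee_rot: [-3.063, 0.625, -1.944]
force: [-0.2, 0.4, 0.4]
width: 0.0007
```

```bash
cat >> h.py <<'E'
def look(name,src=('top','side')):
    ims=[]
    for c in src:
        g=snap(c,name+c); tp=f2w(tipf(get_state())); 
        u,v=w2px(g,tp); print(c,'tip px',round(u,1),round(v,1))
        b=(225,130,160,140) if c=='top' else (215,195,170,120)
        x,y,w,h=b; ims.append(cv2.resize(g['frame'][y:y+h,x:x+w],(390*w//160 if 0 else 395,395*h//w),interpolation=cv2.INTER_CUBIC))
    H=max(i.shape[0] for i in ims); cv2.imwrite(f'pics/{name}.png',np.hstack([np.pad(i,((0,H-i.shape[0]),(0,0),(0,0))) for i in ims]))
E
python3 - <<'E'
from h import *
s=get_state();print(s['t'],s['q'].round(3),(tipf(s)*1e3).round(1),s['force'].round(1))
print(go(s,[-.034,-.026,.098]))
look('l1')
E
```

```text
11.2 [ 0.022  0.137 -0.434 -0.774 -0.813  0.074] [-36.  -41.5 125.9] [-0.2  0.4  0.4]
[ 0.38 -0.    3.18]
top tip px 307.6 265.5
side tip px 344.6 227.7
```

View pics/l1.png

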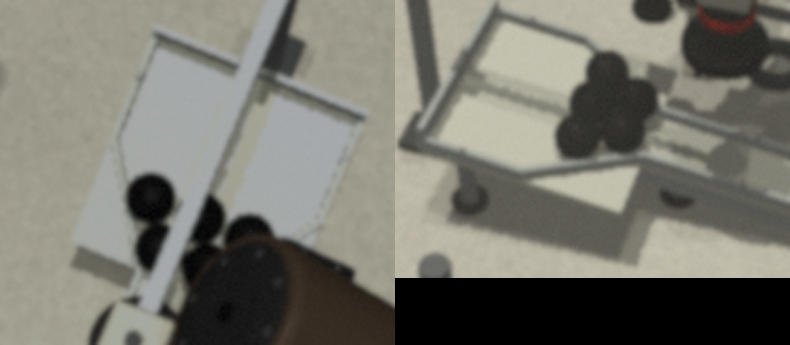

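Run:
```python
from h import *
for c in('top','side'):
    g=np.load(f'l1{c}.npz'); g0=np.load(f'{c}0.npz')
    ch=np.argwhere((g['range_z']>0)&(abs(g['range_z']-g0['range_z'])>.012))
    P=np.array([w2f(px2w(g,u,v)) for v,u in ch])*1e3
    for lo,hi in((100,150),(150,210),(210,230),(230,300),(300,340),(340,420)):
        q=P[(P[:,2]>lo)&(P[:,2]<hi)&(P[:,0]>-160)&(P[:,0]<150)]
        if len(q): print(c,lo,hi,len(q),'x',np.percentile(q[:,0],[1,99]).round(),'y',np.percentile(q[:,1],[1,50,99]).round())
cv2.imwrite('pics/l1s.png',cv2.resize(np.load('l1side.npz')['frame'][120:270,280:480],(800,600),interpolation=3))
```

```text
top 100 150 4 x [12. 57.] y [-27.  15.  64.]
top 150 210 129 x [-138.   53.] y [-137.  -67.  -49.]
top 210 230 333 x [-139.   52.] y [-117.  -84.  -58.]
top 230 300 53 x [-136.   53.] y [-92. -75. -52.]
top 300 340 8 x [-90. 124.] y [-3.  3. 20.]
top 340 420 27 x [-107. -102.] y [-241. -232. -225.]
side 100 150 105 x [-159.   58.] y [-925. -856.   64.]
side 150 210 406 x [-154.   44.] y [-930. -104.  -50.]
side 210 230 453 x [-139.  118.] y [-1041.   -69.   -52.]
side 230 300 910 x [-122.  102.] y [-1026.  -116.   -67.]
side 300 340 901 x [-97.  -7.] y [-181. -138. -117.]
side 340 420 1990 x [-105.  -11.] y [-234. -182. -143.]
```

View pics/l1s.png

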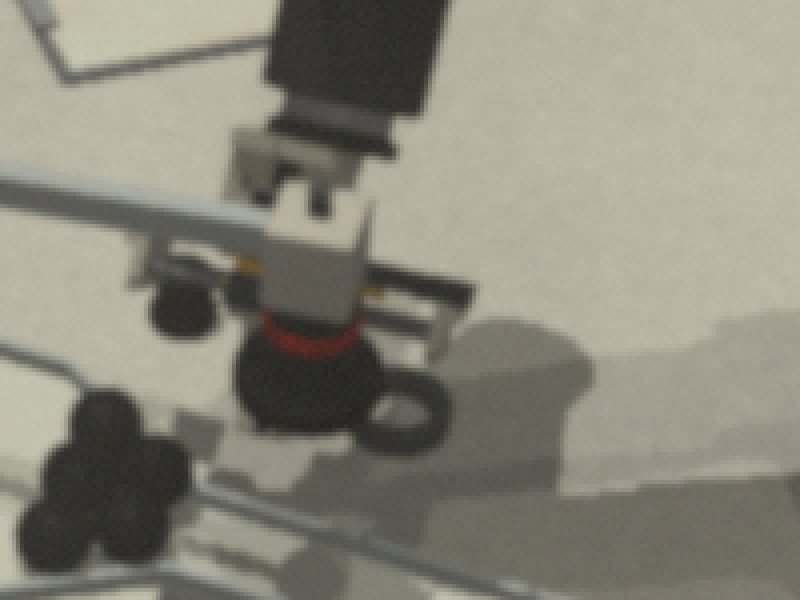

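>>> send_rows([
  {"offset":[0.4,0,1.5],"turn":0},
  {"offset":[0.4,0,2.5],"turn":0},
  {"offset":[0.4,0,3.2],"turn":0},
  {"offset":[0.4,0,3.2],"turn":0},
])

```text
t: 11.7
eef_pos: [0.4674, -0.0134, 0.2421]
ee_rot: [-3.062, 0.625, -1.946]
force: [-0.1, -0.7, -0.1]
width: 0.0005
```

Run:
```python
from h import *
s=get_state();print(s['t'],s['q'].round(3),(tipf(s)*1e3).round(1),s['force'].round(1));print(axf(s).round(3))
for t in ([-.022,-.027,.098],[-.01,-.033,.100],[0,-.039,.102],[.004,-.042,.103]): print(go(s,t))
```

```text
11.7 [ 0.037  0.189 -0.441 -0.817 -0.762  0.12 ] [-33.3 -27.2  98.2] [-0.1 -0.7 -0.1]
[[ 0.024 -0.998  0.062]
 [-0.81   0.017  0.586]
 [-0.585 -0.064 -0.808]]
[ 0.02 -1.13  0.1 ]
[ 0.42 -2.35 -0.33]
[ 0.81 -3.37 -0.79]
[ 1.01 -3.78 -1.02]
```

>>> send_rows([
  {"offset":[0,-0.6,0.05],"turn":0},
  {"offset":[0.02,-1.1,0.1],"turn":0},
  {"offset":[0.15,-1.5,-0.05],"turn":0},
  {"offset":[0.25,-1.8,-0.15],"turn":0},
  {"offset":[0.35,-2.1,-0.25],"turn":0},
  {"offset":[0.42,-2.4,-0.33],"turn":0},
])

```text
t: 12.3
eef_pos: [0.4869, -0.0285, 0.2446]
ee_rot: [-3.061, 0.626, -1.945]
force: [-1.4, 0.1, 1.6]
width: 0.0003
```

Run:
```python
from h import *
s=get_state();print(s['t'],(tipf(s)*1e3).round(1),s['force'].round(1))
look('l2')
```

```text
12.3 [ -9.5 -33.4 100.8] [-1.4  0.1  1.6]
top tip px 308.3 253.2
side tip px 332.2 236.7
```

View pics/l2.png

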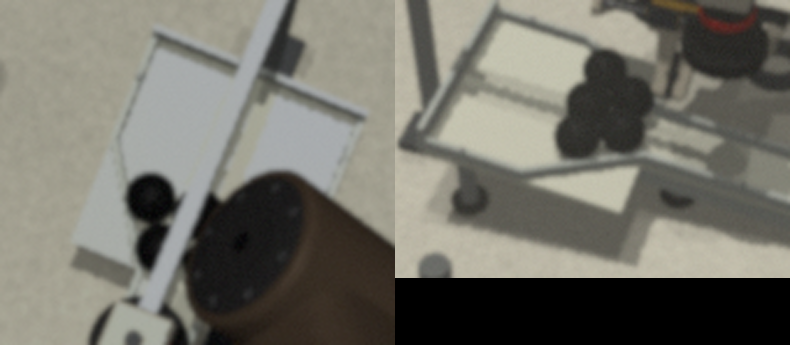

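>>> send_rows([
  {"offset":[0.17,-0.4,-0.16],"turn":0},
  {"offset":[0.35,-0.8,-0.32],"turn":0},
  {"offset":[0.5,-1.25,-0.48],"turn":0},
  {"offset":[0.69,-1.7,-0.64],"turn":0},
  {"offset":[0.69,-1.7,-0.64],"turn":0},
  {"offset":[0.69,-1.7,-0.64],"turn":0},
])

```text
t: 13.0
eef_pos: [0.4988, -0.0439, 0.2467]
ee_rot: [-3.06, 0.626, -1.945]
force: [-0.3, -0.2, 1.2]
width: 0.0002
```

```bash
cat >> h.py <<'E'
def balls(g):
    # black round blobs seen by side camera around tray/lane: depth points -> count in feeder coords
    z=g['range_z']; fr=g['frame'].max(axis=2); out=[]
    for v in range(180,325):
        for u in range(205,480):
            if z[v,u]>0 and fr[v,u]<75:
                p=w2f(px2w(g,u,v))*1e3; h=p[2]-(75+.1405*p[0])
                if 30<h<52 and abs(p[1])<95 and -300<p[0]<200: out.append(p)
    return np.array(out)
E
python3 - <<'E'
from h import *
s=get_state();print(s['t'],(tipf(s)*1e3).round(1),s['force'].round(1))
look('l3')
P=balls(np.load('l3side.npz')); print(len(P)); Q,c=np.unique((P[:,:2]/15).round()*15,axis=0,return_counts=True); print([(*q,n) for q,n in zip(Q.astype(int),c) if n>6])
E
```

```text
13.0 [  7.8 -42.9 102.9] [-0.3 -0.2  1.2]
top tip px 315.2 247.6
side tip px 326.4 231.9
954
[(np.int64(0), np.int64(-45), np.int64(17)), (np.int64(0), np.int64(15), np.int64(30)), (np.int64(0), np.int64(30), np.int64(47)), (np.int64(15), np.int64(-30), np.int64(10)), (np.int64(15), np.int64(-15), np.int64(29)), (np.int64(15), np.int64(0), np.int64(7)), (np.int64(15), np.int64(15), np.int64(27)), (np.int64(15), np.int64(30), np.int64(50)), (np.int64(30), np.int64(-30), np.int64(15)), (np.int64(30), np.int64(-15), np.int64(43)), (np.int64(30), np.int64(0), np.int64(27)), (np.int64(30), np.int64(15), np.int64(8)), (np.int64(30), np.int64(30), np.int64(13)), (np.int64(45), np.int64(-45), np.int64(26)), (np.int64(45), np.int64(-30), np.int64(14)), (np.int64(45), np.int64(-15), np.int64(31)), (np.int64(45), np.int64(0), np.int64(20)), (np.int64(45), np.int64(45), np.int64(34)), (np.int64(45), np.int64(60), np.int64(46)), (np.int64(60), np.int64(-60), np.int64(9)), (np.int64(60), np.int64(-45), np.int64(44)), (np.int64(60), np.int64(-30), np.int64(25)), (np.int64(60), np.int64(0), np.int64(34)), (np.int64(60), np.int64(15), np.int64(43)), (np.int64(60), np.int64(30), np.int64(14)), (np.int64(60), np.int64(45), np.int64(35)), (np.int64(60), np.int64(60), np.int64(49)), (np.int64(75), np.int64(-60), np.int64(12)), (np.int64(75), np.int64(-45), np.int64(33)), (np.int64(75), np.int64(-30), np.int64(14)), (np.int64(75), np.int64(0), np.int64(17)), (np.int64(75), np.int64(15), np.int64(52)), (np.int64(75), np.int64(45), np.int64(9)), (np.int64(75), np.int64(60), np.int64(12)), (np.int64(90), np.int64(15), np.int64(9))]
```

View pics/l3.png

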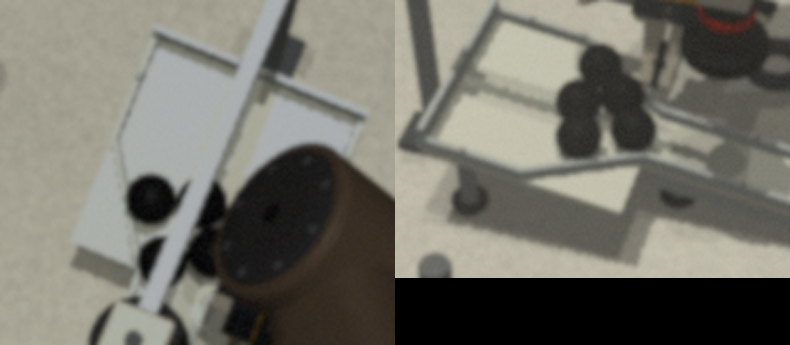

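```bash
cat >> h.py <<'E'
def bc(g,pts):
    for X,Y in pts:
        u,v=215+(X-395)/2.324,195+Y/2.324; z=.1
        for _ in range(4): p=w2f(px2w(g,u,v,z)); z=.098+.1405*p[0]
        print((X,Y),(p*1e3).round())
E
python3 - <<'E'
from h import *
bc(np.load('l3side.npz'),[(578,135),(633,130),(622,93),(601,65),(577,102)])
bc(np.load('top0.npz') if 0 else np.load('l1side.npz'),[(577,137),(625,132),(637,97),(607,70),(590,103)])
E
```

```text
(578, 135) [ 59.  46. 106.]
(633, 130) [ 12.  19. 100.]
(622, 93) [ 35. -24. 103.]
(601, 65) [ 65. -53. 107.]
(577, 102) [ 72.   5. 108.]
(577, 137) [ 59.  48. 106.]
(625, 132) [ 18.  24. 101.]
(637, 97) [ 20. -25. 101.]
(607, 70) [ 58. -48. 106.]
(590, 103) [ 60.   1. 106.]
```

>>> send_rows([
  {"offset":[-0.1,-0.4,0.03],"turn":0},
  {"offset":[-0.2,-0.8,0.06],"turn":0},
  {"offset":[-0.3,-1.2,0.1],"turn":0},
  {"offset":[-0.43,-1.6,0.13],"turn":0},
  {"offset":[-0.43,-1.6,0.13],"turn":0},
  {"offset":[-0.43,-1.6,0.13],"turn":0},
  {"offset":[-0.43,-1.6,0.13],"turn":0},
])

```text
t: 13.8
eef_pos: [0.5147, -0.0463, 0.2492]
ee_rot: [-3.061, 0.626, -1.945]
force: [0.2, -1.1, 0.4]
width: 0.0004
```

Run:
```python
from h import *
s=get_state();print(s['t'],(tipf(s)*1e3).round(1),s['force'].round(1))
look('l4')
```

```text
13.8 [ 23.2 -38.9 105.3] [ 0.2 -1.1  0.4]
top tip px 316.1 240.1
side tip px 319.4 231.0
```

View pics/l4.png

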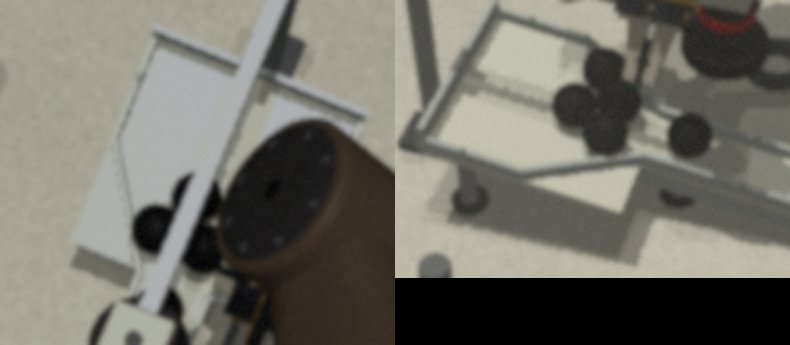

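```bash
cat >> h.py <<'E'
def findb(g,n=5):
    v,u=np.mgrid[180:330,200:480]; v=v.ravel();u=u.ravel(); z=g['range_z'][v,u]; k=(z>0)&(g['frame'][v,u].max(axis=1)<85)
    v,u,z=v[k],u[k],z[k]; f=240/np.tan(np.radians(float(g['vertical_fov']))/2); T=g['cam_to_world']
    C=np.c_[(u-g['cx'])/f*z,-(v-g['cy'])/f*z,-z]@T[:3,:3].T+T[:3,3]
    P=np.c_[(C[:,:2]-O)@R2,C[:,2]]*1e3; h=P[:,2]-75-.1405*P[:,0]; P=P[(h>6)&(h<52)&(abs(P[:,1])<100)&(P[:,0]>-305)&(P[:,0]<210)]
    X,Y=np.meshgrid(np.arange(-300,200,2.),np.arange(-80,82,2.),indexing='ij'); G=np.c_[X.ravel(),Y.ravel(),98+.1405*X.ravel()]
    G=G[abs(G[:,1])<np.where(G[:,0]<0,10,10+.65*G[:,0])]
    for i in range(n):
        D=np.linalg.norm(G[:,None]-P[None],axis=2); S=(abs(D-22.5)<3.5).sum(1)-2*(D<17).sum(1); b=S.argmax()
        print('ball',G[b].round(),S[b]); P=P[np.linalg.norm(P-G[b],axis=1)>27]
        if len(P)<5: break
E
python3 - <<'E'
from h import *
for n in('side0','l3side','l4side'): print(n); findb(np.load(n+'.npz'))
findb(grab_frame('side'))
s=get_state();print(s['t'],s['force'].round(1))
E
```

```text
side0
ball [ 22.  20. 101.] 294
ball [ 58.  46. 106.] 255
ball [ 58.  -4. 106.] 204
ball [ 22. -24. 101.] 162
ball [ 56. -46. 106.] 126
l3side
ball [ 12.  16. 100.] 259
ball [ 58.  44. 106.] 258
ball [ 36. -24. 103.] 241
ball [ 72.   2. 108.] 189
ball [ 68. -54. 108.] 175
l4side
ball [ 36.  30. 103.] 301
ball [-42.   2.  92.] 272
ball [ 72.   8. 108.] 239
ball [ 36. -16. 103.] 204
ball [ 62. -50. 107.] 171
ball [ 36.  32. 103.] 285
ball [-56.   0.  90.] 273
ball [ 36. -16. 103.] 230
ball [ 74.   8. 108.] 214
ball [ 62. -50. 107.] 162
13.95 [ 0.3 -0.4  0.7]
```

>>> send_rows([
  {"offset":[0,0,0],"turn":0},
  {"offset":[0,0,0],"turn":0},
  {"offset":[0,0,0],"turn":0},
])

```text
t: 14.25
eef_pos: [0.5148, -0.0463, 0.2493]
ee_rot: [-3.061, 0.626, -1.945]
force: [-1.0, -1.7, -0.5]
width: 0.0005
```

Run:
```python
from h import *
findb(grab_frame('side'))
s=get_state();print(s['t'],s['force'].round(1),(tipf(s)*1e3).round(1))
```

```text
ball [ 36.  30. 103.] 291
ball [-178.   -4.   73.] 267
ball [ 36. -16. 103.] 232
ball [ 74.  10. 108.] 210
ball [ 62. -50. 107.] 167
14.3 [-1.  -1.1  1.1] [ 23.3 -38.8 105.5]
```

>>> send_rows([
  {"offset":[0.2,0.8,-0.07],"turn":0},
  {"offset":[0.44,1.6,-0.13],"turn":0},
  {"offset":[0.1,2.4,0.2],"turn":0},
  {"offset":[-0.25,3.3,0.5],"turn":0},
  {"offset":[-0.3,3.6,0.55],"turn":0},
  {"offset":[-0.3,3.6,0.55],"turn":0},
  {"offset":[-0.3,3.6,0.55],"turn":0},
])

```text
t: 15.0
eef_pos: [0.4848, -0.0263, 0.2444]
ee_rot: [-3.06, 0.626, -1.944]
force: [-0.1, 0.0, 0.3]
width: 0.0001
```

Run:
```python
from h import *
findb(grab_frame('side'))
s=get_state();print(s['t'],s['force'].round(1),(tipf(s)*1e3).round(1))
for t in ([-.012,-.031,.1],[.008,-.038,.103],[.024,-.038,.105]): print(go(s,t))
```

```text
ball [ 18.  18. 101.] 293
ball [-270.   -4.   60.] 278
ball [-44.   4.  92.] 273
ball [ 56.   4. 106.] 245
ball [ 24. -24. 101.] 154
15.05 [0.2 0.5 0.3] [-12.  -32.3 100.6]
[-0.07  0.01  0.13]
[ 0.37 -2.02 -0.4 ]
[ 0.3  -3.63 -0.46]
```

>>> send_rows([
  {"offset":[0.1,-0.5,-0.1],"turn":0},
  {"offset":[0.2,-1.0,-0.2],"turn":0},
  {"offset":[0.3,-1.5,-0.3],"turn":0},
  {"offset":[0.37,-2.0,-0.4],"turn":0},
  {"offset":[0.35,-2.5,-0.42],"turn":0},
  {"offset":[0.32,-3.0,-0.44],"turn":0},
  {"offset":[0.3,-3.6,-0.46],"turn":0},
  {"offset":[0.3,-3.6,-0.46],"turn":0},
])

```text
t: 15.85
eef_pos: [0.5159, -0.0462, 0.2487]
ee_rot: [-3.06, 0.626, -1.945]
force: [-0.2, -0.9, 0.2]
width: 0.0005
```

Run:
```python
from h import *
findb(grab_frame('side'))
s=get_state();print(s['t'],s['force'].round(1),(tipf(s)*1e3).round(1))
```

```text
ball [-270.   -6.   60.] 277
ball [-132.   -6.   79.] 276
ball [ 30.  26. 102.] 263
ball [-228.    8.   66.] 184
ball [ 46. -16. 104.] 177
15.9 [-0.5 -1.   0.6] [ 23.9 -38.2 104.7]
```

>>> send_rows([
  {"offset":[0,0,0],"turn":0},
  {"offset":[0,0,0],"turn":0},
  {"offset":[0,0,0],"turn":0},
  {"offset":[0,0,0],"turn":0},
])

```text
t: 16.3
eef_pos: [0.515, -0.0458, 0.2486]
ee_rot: [-3.061, 0.626, -1.945]
force: [-0.5, -0.7, 0.3]
width: 0.0005
```

Run:
```python
from h import *
findb(grab_frame('side'))
s=get_state();print(s['t'],s['force'].round(1),(tipf(s)*1e3).round(1))
```

```text
ball [-272.   -6.   60.] 298
ball [ 28.  26. 102.] 279
ball [-190.   -6.   71.] 278
ball [ 46. -16. 104.] 199
ball [-230.    8.   66.] 185
16.35 [-0.2  0.1 -1. ] [ 23.3 -38.2 104.8]
```

>>> send_rows([
  {"offset":[0.2,0.8,-0.07],"turn":0},
  {"offset":[0.44,1.6,-0.13],"turn":0},
  {"offset":[0.1,2.4,0.2],"turn":0},
  {"offset":[-0.25,3.3,0.5],"turn":0},
  {"offset":[-0.3,3.6,0.55],"turn":0},
  {"offset":[-0.3,3.6,0.55],"turn":0},
  {"offset":[-0.3,3.6,0.55],"turn":0},
])

```text
t: 17.05
eef_pos: [0.485, -0.0259, 0.2437]
ee_rot: [-3.06, 0.626, -1.944]
force: [-0.3, -0.0, 0.4]
width: 0.0005
```

Run:
```python
from h import *
findb(grab_frame('side'))
s=get_state();print(s['t'],s['force'].round(1),(tipf(s)*1e3).round(1))
for t in ([-.012,-.031,.1],[.006,-.034,.103],[.024,-.03,.107]): print(go(s,t))
```

```text
ball [-272.   -6.   60.] 282
ball [ 20.  20. 101.] 272
ball [-190.   -6.   71.] 271
ball [ 22. -24. 101.] 187
ball [-230.    8.   66.] 185
17.1 [-0.3 -0.1  0.9] [-12.  -31.8  99.9]
[-0.07  0.    0.04]
[ 0.04 -1.82 -0.26]
[-0.47 -3.64 -0.24]
```

>>> send_rows([
  {"offset":[0.1,-0.5,-0.1],"turn":0},
  {"offset":[0.2,-1.0,-0.2],"turn":0},
  {"offset":[0.3,-1.5,-0.3],"turn":0},
  {"offset":[0.37,-2.0,-0.4],"turn":0},
  {"offset":[0.35,-2.5,-0.42],"turn":0},
  {"offset":[0.32,-3.0,-0.44],"turn":0},
  {"offset":[0.3,-3.6,-0.46],"turn":0},
  {"offset":[0.3,-3.6,-0.46],"turn":0},
])

```text
t: 17.9
eef_pos: [0.5162, -0.0457, 0.2479]
ee_rot: [-3.06, 0.626, -1.945]
force: [-1.0, 0.5, -0.4]
width: 0.0008
```

Run:
```python
from h import *
findb(grab_frame('side'))
s=get_state();print(s['t'],s['force'].round(1),(tipf(s)*1e3).round(1))
```

```text
ball [-270.   -6.   60.] 285
ball [-190.   -8.   71.] 276
ball [-84.  -4.  86.] 269
ball [ 8. -6. 99.] 255
ball [-230.    8.   66.] 180
17.95 [-0.8 -0.8  0.1] [ 23.9 -37.7 104. ]
```

Four are in the lane and the fifth is already at the mouth; wait, then withdraw.

>>> send_rows([
  {"offset":[0,0,0],"turn":0},
  {"offset":[0,0,0],"turn":0},
  {"offset":[0,0,0],"turn":0},
  {"offset":[0,0,0],"turn":0},
  {"offset":[0,0,0],"turn":0},
  {"offset":[0,0,0],"turn":0},
  {"offset":[0,0,0],"turn":0},
  {"offset":[0,0,0],"turn":0},
])

```text
t: 18.75
eef_pos: [0.5154, -0.0454, 0.2479]
ee_rot: [-3.061, 0.626, -1.945]
force: [-0.6, 0.4, -0.2]
width: 0.0006
```

Run:
```python
from h import *
findb(grab_frame('side'))
s=get_state();print(s['t'],s['force'].round(1),(tipf(s)*1e3).round(1))
```

```text
ball [-190.   -6.   71.] 285
ball [-270.   -6.   60.] 281
ball [-106.    8.   83.] 268
ball [-146.   -8.   77.] 241
ball [-230.    8.   66.] 177
18.8 [ 0.1 -0.4  0.3] [ 23.5 -37.7 104.1]
```

>>> send_rows([
  {"offset":[0.4,0,-2],"turn":0},
  {"offset":[0.6,0,-5],"turn":0},
  {"offset":[0.8,0,-9],"turn":0},
  {"offset":[1,0,-13],"turn":0},
  {"offset":[1,0,-17],"turn":0},
  {"offset":[1,0,-20],"turn":0},
  {"offset":[1,0,-20],"turn":0},
  {"offset":[1,0,-20],"turn":0},
])

```text
t: 19.6
eef_pos: [0.4545, -0.1559, 0.404]
ee_rot: [-3.059, 0.626, -1.945]
force: [0.3, 0.7, -0.2]
width: 0.0006
```

>>> send_rows([
  {"offset":[0,0,0],"turn":0},
  {"offset":[0,0,0],"turn":0},
  {"offset":[0,0,0],"turn":0},
  {"offset":[0,0,0],"turn":0},
  {"offset":[0,0,0],"turn":0},
  {"offset":[0,0,0],"turn":0},
  {"offset":[0,0,0],"turn":0},
  {"offset":[0,0,0],"turn":0},
])

```text
t: 20.4
eef_pos: [0.4547, -0.1557, 0.4036]
ee_rot: [-3.061, 0.626, -1.945]
force: [-0.7, 0.3, -0.4]
width: 0.0004
```

Run:
```python
from h import *
findb(snap('side','endside'))
s=get_state();print(s['t'],s['force'].round(1),(tipf(s)*1e3).round(1))
g=snap('top','endtop')
```

```text
ball [-272.   -6.   60.] 282
ball [-190.   -6.   71.] 274
ball [-104.    8.   83.] 263
ball [-146.   -6.   77.] 238
ball [-230.    8.   66.] 196
20.45 [-0.5 -0.5 -0.8] [  11.2 -163.   259.8]
```

View pics/endside.png

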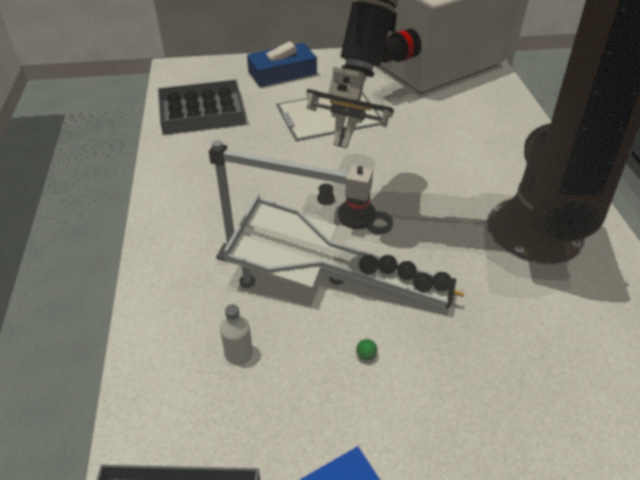

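The picture shows all five balls in a row in the lane, at about (369,264) to (442,282). The tray is empty, the bottle, ring gauge and loupe are unmoved, and the hand is clear.

```bash
python3 -c "
from station import *
print(job_done())"
```

```text
the job is handed in; nothing more can be done
None
```

All five balls are in the lane, and I handed the job in at about 20.5 s of the 61 s allowed.

**How it was done:** The moves only allow a turn about the tool's own axis, so I could not command the 35° lean directly. I got about 36° by repeatedly pulling the arm outward past its reach, away from the tray, so the hand tilted a little each time. During those pulls joint 3 sat on its 1.25 rad limit, reading up to 1.251, so a strict check on joint range could object.

I then came in from the feeder's -y side with closed fingertips. I pushed the wedged ball on that side up the slope three times, letting it follow after the first two. The balls bridged again in between, and by the third push they had all run.

**Last checks:**
- **Balls:** The last side view puts the balls at x of about -104, -146, -190, -230 and -272 mm, all within 8 mm of the lane's middle. Their positions matched to within 2 mm across two looks 1.6 s apart.
- **Forces:** Wrist force readings, taken at the end of each move, stayed around 1–3 N. I had no direct reading of the force on a ball or on the camera.
- **Surroundings:** The tray is empty and the hand is well clear. The bottle, ring gauge, loupe and green ball look unmoved in the picture; I did not measure them again.

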